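Draw the battery safe's bolt with the hook rod

ROBOT

A 6-joint arm with a two-finger parallel gripper is mounted at the origin on a cart in front of the work surface, level with it; the furniture and walls round the work are solid. World frame = base frame: x ahead of the robot, y to its left, z up, the work surface at z = 0. Lengths are in m, angles in rad, forces in N, time in s.
With the tool pointing down it reaches from about 0.35 to 0.875 m from the base axis. Payload 4.2 kg.
Tool frame: the origin (TCP) lies on the centre line of the jaws, within the pads' length; the fingertips stand 17 mm ahead of it and the grasp point (between the pads) lies 2 mm behind it (nose_length is the distance from the TCP to the fingertips, in m); z points along the fingers, y is the line along which they close (so a half turn about z gives the same grasp; the last joint's range is limited). The gripper opens to 87 mm and grips with 3 to 60 N. Pads are 19 mm wide; open, the fingers measure 117 mm over their backs; the gripper's body (75 mm by 190 mm) begins 51 mm behind the grasp point.
Start: joints at [-0.848, 0.385, 0.008, 0, -1.194, -0.259], TCP at [0.28, -0.559, 0.24] pointing down, gripper open.
Joint ranges: [-3.14, 3.14], [-1.21, 2.06], [-1.07, 1.41], [-3.16, 2.05], [-2.99, -0.16], [-3.1, 3.1]. Speed limits (rad/s): [2.79, 2.79, 3.14, 3.14, 3.14, 3.14].

INTERFACE

Orientations are given as a unit quaternion [x, y, z, w].
In Python, from cell import sense, camera, camera_info, job_done, nose_length gives the robot as it stands.
- The arm moves only by the shell command python3 -m pendant 'ROWS' [FORCE]. ROWS is JSON, a list of rows, each an object with "jaw": the closure, from 0 (fully open) to 1 (shut); "travel": the shift along the world's x, y, z normalised to -1 to 1, where 1 is 0.05 m, a list of three; "roll": the turn about the world's z normalised to -1 to 1, where 1 is pi/2 rad. A call has 1 to 12 rows; each row shifts and turns the commanded pose from where the row before left it; what a row does not reach is not made up. A row lasts 1/10 s, in which the tool goes at most 50 mm and 8.59 degrees, less where a joint would pass 70% of its speed; a pose out of reach is approached as far as the arm can. A call with a number of a shift or a turn outside -1 to 1 is refused whole. A call with a gripper value outside its range is refused whole. The fingers move at their own pace and stop on an object; FORCE is the grip in N (left out, the last holds). Time passes only in rows, so rows that do not move let the fingers close. It gives the time, the measured TCP pose, the force, the opening and the grip force at its end, in the units of the state.
- sense(): the state, without advancing time (a new reading comes with each control period).
- camera(name): name is "side" or "top" or "wrist"; returns (picture, depth): 384x512x3 uint8, red, green, blue; 384x512 float32, m along the optical axis (not along the pixel's ray), 0 where there is no reading.
- camera_info(name): a dict with "fov_y" (degrees; the focal length in pixels is half the picture's height over the tangent of half this angle, whatever the lens; pixels are square), "cx", "cy" (the principal point, pixels), "rvec" (rotation vector, rad) and "tvec" (3), from world to camera coordinates, as OpenCV has them. Camera axes: x right, y down, z forward; pixel columns grow to the right and rows downward; lengths in m; the calibration is good to about 2 mm. A picture is of the moment at which its call begins: read the wrist's pose just before it. camera_info takes no time and is no camera call; for the wrist camera it gives the pose at the moment of the call.
- job_done(): hands the job in; it is judged then, once.
The state is a dict: "time_s": time; "q": joint angles; "joint_velocities": joint speeds; "joint_efforts": joint torques, N m; "position": TCP position; "ee_rot": TCP orientation; "wrist_force": force on the tool from outside, world axes, zero at the start; "torque": the same for the moment, N m; "finger_gap": opening from 0.0 (shut) to 1.0 (fully open); "gripper_force": force on a finger pad.
Only numpy, scipy, OpenCV 4.12 (cv2) and the standard library are available. Lean on these libraries where they do the work, as an engineer would, in place of code of your own. Each camera call takes 0.05 s, during which the arm holds its last target. There are 200 camera calls.

TASK

Take the hook rod from its rest and, with the hook alone, draw the bolt of the battery safe towards you through its guarded channel until it is fully against its stop; prove it there with a firm steady pull of about 14 N for a second, never pushing or pulling on the safe with more than 20 N. Then unhook it and lay the rod back in both forks of its rest as it lay before; do not touch the safe with the gripper, and leave the other things on the worktop alone.

Things in the scene. Friction and masses are not known exactly. Their poses are not given: they have to be found in the camera images.
- hook_rod: Loose hook rod, about 0.09 kg (varies). Origin at the centre of its orange handle (90 long, 16 wide, 22 high); x points along the rod to the hook, z up. A black square tail (8 x 8) reaches to 76 mm behind the origin; ahead a straight steel rod of 7 mm diameter runs on the same axis to x = 200 mm, where it bends down 26 mm. Grip the handle across its 16 mm width from above.
- hook_end (a point): Centre of the hook's rounded lower end (7 mm thick; the end reaches 3.5 mm further down), at (197, 0, -26) mm in the rod's frame. The down-going leg is 7 mm thick and stands at x = 197 to 200 mm.
- rest: Fixed dark steel plate (8 thick, 200 x 70) with two grey forks; origin on the worktop beneath the handle's centre, x along the rod. The rod rests with its origin at (0, 0, 60) mm (up to 3 mm off along x), axes parallel, hook to +x. The forks stand at x = -62 (takes the square tail) and x = 100 mm (takes the steel rod), each 8 thick; slots 12 mm wide and flaring to about 35 mm at z = 80 mm.
- safe: Fixed yellow steel box with a grey lid, and before it a roofed channel for the bolt. Origin on the worktop on the channel's middle line, 111 mm behind its mouth; x points into the channel, away from the robot. The yellow box's front at x = 52 mm (keeper plate from 48.5 mm) closes the channel's far end. Channel floor and rails lie below z = 16 mm.
- channel_mouth (a point): Middle of the channel's open end, fixed to the safe at (-111, 0, 55) mm in its frame. The channel is 105 wide inside, between grey walls 105 high; its roof is steel guard bars 6 thick, centres 102 mm above the worktop, lying across every 25 mm from x = -104 to 46 mm of the safe's frame, so things under 99 mm high pass below.
- bolt_bar (a point): Middle of the bolt's red cross bar: round, 8 mm thick, lying along the safe's y, 50 mm long between two legs at y = +-25 mm, its centre 40 mm above the worktop, at first at x = -24 to 24 mm in the safe's frame. The bolt's plate below it lies under z = 16 mm, so a hook may go down close behind the bar. It moves with the bolt.
- bolt: Steel bolt sliding along the safe's -x as it is drawn; its origin is 40 mm below bolt_bar. It is found 27 to 55 mm short of its hard stop, whose setting differs each time and cannot be seen: feel for it. Drag about 6 N, plus 0.4 N for each 10 mm/s; it stays where it is left. At the stop the bar is at x = -31 to -51 mm in the safe's frame and the bolt's end is clear of the keeper.
- flux_jar: Jar with a black lid, 48 diameter, 34 high (mm); loose bystander, to be left alone. Origin at the centre of its underside.
- paste_jar: White and green jar with a white lid, 40 diameter, 45 high (mm); loose bystander, to be left alone. Origin at the centre of its underside.
- solder_spool: Blue wire spool standing on its flange, 54 diameter, 34 high (mm); loose bystander, to be left alone. Origin at the centre of its underside.
- mug: Orange mug, 81x113x101 (mm); loose bystander, to be left alone. Origin at the centre of its underside.
- cutters_blue: Blue-handled cutters lying flat, 135 long, 12 high (mm); loose bystander, to be left alone. Origin at the centre of its underside.
- tape_blue: Roll of blue tape lying flat, about 100 diameter, 25 high (mm); loose bystander, to be left alone. Origin at the centre of its underside.
- loupe: Black eye loupe, 43 diameter, 26 high (mm); loose bystander, to be left alone. Origin at the centre of its underside.

How it is judged:
On the way, in this order (a step that is already met when the one before it is completed fails the run):
1. the hook rod is lifted out of its rest (height (world z) of hook_rod above 0.09 m), for 0.1 s.
2. the bolt is drawn and held still against its stop by the hook with a pull of 10 to 18 N for 0.5 s (its drag alone is less) (x of bolt_bar in the frame of safe below -0.028 m and linear speed of bolt below 0.003 m/s and contact force between hook_rod and bolt between 10 and 18 N), for 0.5 s.
At the end, for the whole second after the job is handed in: The bolt is still drawn (bar at least 28 mm to the robot's side of the safe's origin); the rod lies released and still in both forks of its rest, hook to the same end and hanging down: within 14 mm along, 5 mm across, 4 mm in height of its seat, hook end within 18 mm sideways, tilt under 0.25 rad (x of bolt_bar in the frame of safe below -0.028 m and x of hook_rod in the frame of rest between -0.014 and 0.014 m and y of hook_rod in the frame of rest between -0.005 and 0.005 m and z of hook_rod in the frame of rest between 0.056 and 0.064 m and x of hook_end in the frame of rest between 0.17 and 0.225 m and y of hook_end in the frame of rest between -0.018 and 0.018 m and angle between hook_rod's own z axis and vertical below 0.25 rad and linear speed of hook_rod below 0.01 m/s and contact force between the fingers and hook_rod below 0.2 N); the robot touches nothing.
It fails at once if the hook rod presses on the safe or its bolt with more than 20 N (contact force between hook_rod and safe above 20 N).
It fails at once if the gripper or arm touches the safe or its bolt (contact force between any of the arm, the fingers and safe above 0.5 N).
It fails at once if another thing on the worktop is moved by more than 20 mm (distance of any of flux_jar, paste_jar, solder_spool, mug, cutters_blue, tape_blue, loupe from where it was at the start of the episode above 0.02 m).
It also fails if it takes over 72 s, if anything falls off the work surface, if the arm or the gripper's body presses on something with over 40 N, if the wrist force passes 120 N, or if a joint passes its speed limit or range.

## Working session

There is one attempt and no reset: what is moved stays moved. The work goes in short steps, Python scripts to look and compute and a shell command to move; the robot and the scene stay as the last step left them, time stands still between calls to the robot, and variables do not carry over. Pictures are saved under pics/ and viewed, at most 10 in all, crops included, and the job is handed in when it is done.

```bash
ls; mkdir -p pics; cat > h.py <<'E'
import numpy as np, cv2
from cell import sense, camera, camera_info, job_done, nose_length
def grab(n):
    i=camera_info(n); p,d=camera(n); np.savez('pics/last_%s.npz'%n,p=p,d=d,**{k:np.array(v) for k,v in i.items()}); return i,p,d
def load(n):
    z=np.load('pics/last_%s.npz'%n); return {k:z[k] for k in('fov_y','cx','cy','rvec','tvec')},z['p'],z['d']
def K(i): return 192/np.tan(np.radians(float(i['fov_y']))/2)
def pts(i,d):
    f=K(i); R=cv2.Rodrigues(np.array(i['rvec'],float))[0]; t=np.array(i['tvec'],float).ravel()
    v,u=np.mgrid[:384,:512]; c=np.stack([(u-i['cx'])/f*d,(v-i['cy'])/f*d,d],-1)
    w=(c-t)@R; w[d==0]=np.nan; return w
def ray(i,u,v,z):
    f=K(i); R=cv2.Rodrigues(np.array(i['rvec'],float))[0]; t=np.array(i['tvec'],float).ravel()
    o=-R.T@t; r=R.T@np.array([(u-i['cx'])/f,(v-i['cy'])/f,1]); return o+r*(z-o[2])/r[2]
E
python3 - <<'E'
from h import *
for n in('top','side'):
    i,p,d=grab(n); print(n,i,pts(i,d)[192,256]); cv2.imwrite(f'pics/{n}1.png',cv2.cvtColor(p,cv2.COLOR_RGB2BGR))
s=sense(); print(s)
E
```

```text
pics
top {'fov_y': 45.92514843833513, 'cx': 256.61710909415785, 'cy': 194.23156435840448, 'rvec': array([ 2.00340167, -2.20823362,  0.24301838]), 'tvec': array([0.1427627 , 0.55208612, 1.06606734])} [ 0.58385742  0.08829433 -0.00263646]
side {'fov_y': 55.600635714931755, 'cx': 261.1600470888707, 'cy': 194.9354389463856, 'rvec': array([ 0.66601084, -2.61679721,  1.19933877]), 'tvec': array([0.55227271, 0.17167084, 1.06408059])} [0.60801715 0.07163053 0.03657954]
{'time_s': 0.1, 'q': array([-8.48409642e-01,  3.85505461e-01,  6.76169601e-03, -3.91674992e-04,
       -1.19401979e+00, -2.58598729e-01]), 'joint_velocities': array([ 0.00163428, -0.00213628,  0.00424424,  0.0040813 ,  0.0006717 ,
        0.0016691 ]), 'joint_efforts': array([-9.02272968e-04, -3.91689813e+01,  1.87936646e+01,  4.23192099e+00,
        1.34773643e-02, -7.23399307e-05]), 'position': array([ 0.2793664 , -0.55852443,  0.23855951]), 'ee_rot': array([-2.29750801e-01,  9.73248976e-01,  9.53393455e-04, -3.02773145e-04]), 'wrist_force': array([-0.10566127, -0.34327316,  0.08919473]), 'torque': array([-0.00165556, -0.0277382 , -0.00518672]), 'gripper_force': 0.0, 'finger_gap': 0.9983781287271212}
```

View pics/top1.png

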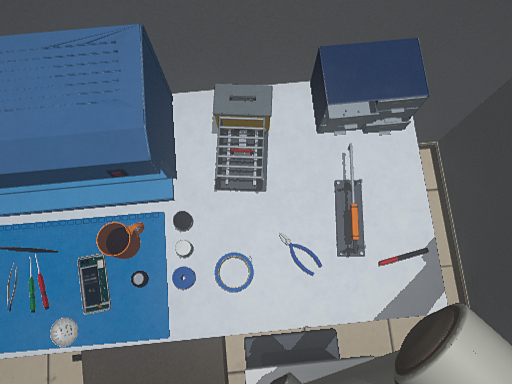

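View pics/side1.png

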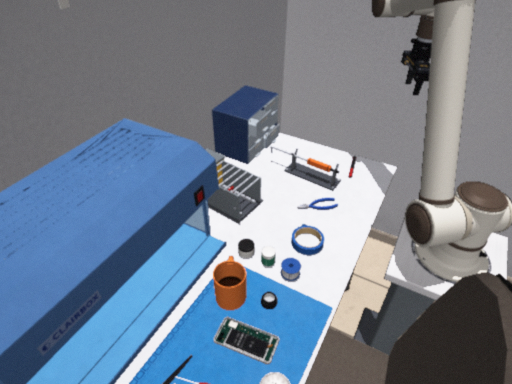

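The top view shows the rod's orange handle at about (355,222) with the hook end at (351,145). The safe channel spans (215-267, 115-190), with the red bar near (240,150). The side view shows the same: handle at (320,165), bar at (232,188).

```bash
cat >> h.py <<'E'
def mask(p,lo,hi,box):
    h=cv2.cvtColor(p,cv2.COLOR_RGB2HSV); m=cv2.inRange(h,lo,hi); k=np.zeros_like(m); x0,y0,x1,y1=box; k[y0:y1,x0:x1]=m[y0:y1,x0:x1]; return k>0
def cen(m): v,u=np.nonzero(m); return u.mean(),v.mean(),len(u)
def tri(a,ua,b,ub):
    A=[];
    oa=ray(a,*ua[:2],0); pa=ray(a,*ua[:2],.5)-oa; ob=ray(b,*ub[:2],0); pb=ray(b,*ub[:2],.5)-ob
    s=np.linalg.lstsq(np.c_[pa,-pb],ob-oa,rcond=None)[0]; x=oa+pa*s[0]; y=ob+pb*s[1]; return (x+y)/2,np.linalg.norm(x-y)
E
python3 - <<'E'
from h import *
T,tp,td=load('top'); S,sp,sd=load('side')
O=((5,150,120),(18,255,255)); 
mo=mask(tp,*O,(330,190,370,250)); so=mask(sp,*O,(300,150,340,180))
R=((0,150,90),(4,255,255))
mr=mask(tp,*R,(215,135,267,175)); sr=mask(sp,*R,(215,170,250,205))
print('orange',cen(mo),cen(so),tri(T,cen(mo),S,cen(so)))
print('red',cen(mr),cen(sr),tri(T,cen(mr),S,cen(sr)))
for n,i,d,m in(('T',T,td,mo),('T',T,td,mr),('S',S,sd,so),('S',S,sd,sr)):
    w=pts(i,d)[m]; print(n,np.nanmedian(w,0),np.nanmin(w,0),np.nanmax(w,0))
w=pts(T,td)
v,u=np.nonzero(mo); c=np.array([ray(T,a,b,.07) for a,b in zip(u,v)])[:,:2]; uu,s,vt=np.linalg.svd(c-c.mean(0)); print('rod dir',c.mean(0),vt[0],s)
# top of walls/bars
sub=np.zeros(td.shape,bool); sub[105:200,205:280]=1
q=w[sub&(w[...,2]>.085)&(w[...,2]<.115)]; r=cv2.minAreaRect(q[:,:2].astype(np.float32)*1000); print('chan',r,cv2.boxPoints(r))
sub=np.zeros(td.shape,bool); sub[170:265,325:372]=1
q=w[sub&(w[...,2]<.02)&(w[...,2]>.004)]; r=cv2.minAreaRect(q[:,:2].astype(np.float32)*1000); print('plate',r)
for k,b in(('T',(tp,330,130,380,265)),('T',(tp,205,80,280,200))): pass
a=cv2.resize(tp[130:265,320:380],None,fx=4,fy=4,interpolation=2); b=cv2.resize(tp[75:210,205:280],None,fx=4,fy=4,interpolation=2)
cv2.imwrite('pics/c1.png',cv2.cvtColor(np.hstack([a,b]),cv2.COLOR_RGB2BGR))
E
```

```text
orange (np.float64(354.5948717948718), np.float64(221.74871794871794), 195) (np.float64(318.89256198347107), np.float64(164.38842975206612), 121) (array([ 0.47229826, -0.14414024,  0.06011402]), np.float64(0.0021096433706201583))
red (np.float64(238.2173913043478), np.float64(149.69565217391303), 23) (np.float64(231.33333333333334), np.float64(187.5), 6) (array([0.67647414, 0.12229043, 0.06721292]), np.float64(0.010158497491988229))
T [ 0.46902671 -0.14183929  0.07100204] [ 0.42770007 -0.15218094  0.06547789] [ 0.51454526 -0.13203482  0.07643507]
T [0.68896581 0.12729558 0.04471595] [0.68518851 0.09386676 0.04090105] [0.69356567 0.14245009 0.04841554]
S [ 0.47140785 -0.13644454  0.06664513] [ 0.42863862 -0.14670091  0.05367475] [ 0.51406464 -0.12769682  0.07483537]
S [0.68583364 0.09842916 0.04487483] [0.68425812 0.09363732 0.04017248] [0.68769625 0.10744705 0.04862761]
rod dir [ 0.46999024 -0.14208157] [-0.99537911  0.0960231 ] [0.33633363 0.05844677]
chan ((687.9847412109375, 113.12187957763672), (144.42227172851562, 191.50975036621094), 84.25989532470703) [[585.48773   50.84987 ]
 [776.0372    31.695786]
 [790.48175  175.39389 ]
 [599.9323   194.54797 ]]
plate ((495.57342529296875, -142.7090606689453), (121.19145965576172, 248.78970336914062), 82.08631896972656)
```

View pics/c1.png

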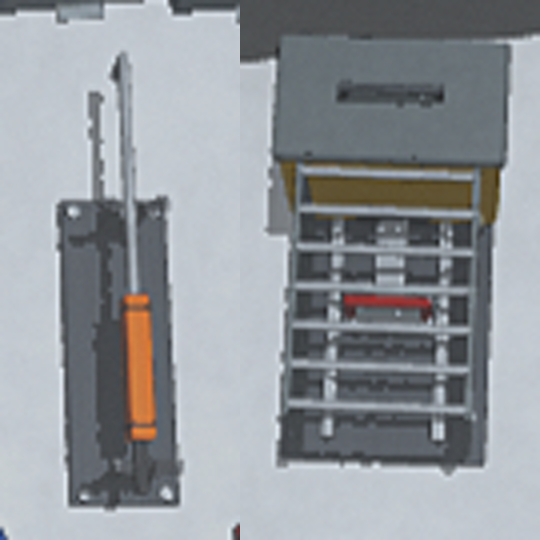

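The crop shows the rod and its rest (handle at crop (140,365)). The channel beside it has its red bar at crop (390,303), which is top-view pixel (242,151), between two guard bars. Both point about -5.5° in the world. The handle triangulates to (0.471,-0.142) at 60 mm, as it should. Next I move above it and look from near.

```bash
python3 -m pendant '[{"jaw":0,"travel":[0.38,0.8,0],"roll":-0.09},{"jaw":0,"travel":[0.38,0.8,0],"roll":-0.09},{"jaw":0,"travel":[0.38,0.8,0],"roll":-0.09},{"jaw":0,"travel":[0.38,0.8,0],"roll":-0.087},{"jaw":0,"travel":[0.38,0.8,0],"roll":0},{"jaw":0,"travel":[0.38,0.8,0],"roll":0},{"jaw":0,"travel":[0.38,0.8,0],"roll":0},{"jaw":0,"travel":[0.38,0.8,0],"roll":0},{"jaw":0,"travel":[0.38,0.8,0],"roll":0},{"jaw":0,"travel":[0.38,0.8,0],"roll":0},{"jaw":0,"travel":[0,0.36,0],"roll":0},{"jaw":0,"travel":[0,0,0],"roll":0}]' 60
python3 - <<'E'
from h import *
i,p,d=grab('wrist'); R=cv2.Rodrigues(i['rvec'])[0]; print('cam',-R.T@i['tvec'],R[2],i['fov_y']); cv2.imwrite('pics/w1.png',cv2.cvtColor(p,cv2.COLOR_RGB2BGR))
s=sense(); print(s['position'],s['ee_rot'],s['q'])
E
```

```text
time_s: 1.3
position: [0.4695, -0.1394, 0.2392]
ee_rot: [0.046, 0.999, 0.0, -0.0]
wrist_force: [0.5, -1.1, 0.5]
finger_gap: 1.002
gripper_force: 0.0
cam [ 0.38911352 -0.13310337  0.38483318] [ 0.29107747 -0.02757087 -0.95630212] 61.25495587774218
[ 0.46930677 -0.14050481  0.23926887] [ 4.64559948e-02  9.98920256e-01  2.42519249e-05 -4.01679883e-04] [ 4.13081414e-02  1.54235953e-01 -3.13151875e-01 -1.32958563e-04
 -1.10420452e+00 -1.70499006e+00]
```

View pics/w1.png

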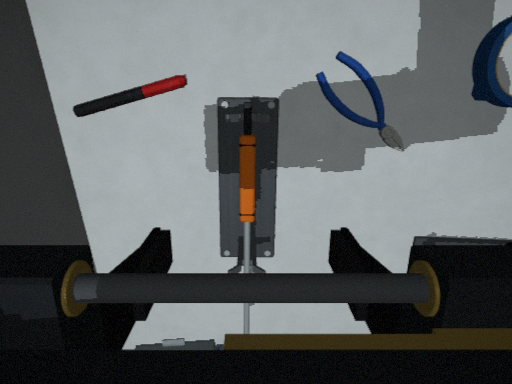

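The wrist view (upside down) shows the handle at (247,178) and its rest plate from (218,97) to (278,257). I compute its axis and the plate centre from this view.

```bash
cat >> h.py <<'E'
def line(i,m,z):
    v,u=np.nonzero(m); c=np.array([ray(i,a,b,z) for a,b in zip(u,v)])[:,:2]; r=cv2.minAreaRect((c*1000).astype(np.float32)); vt=np.linalg.svd(c-c.mean(0))[2][0]; vt=vt*np.sign(vt[0])
    return c.mean(0),np.degrees(np.arctan2(vt[1],vt[0])),r
E
python3 - <<'E'
from h import *
i,p,d=load('wrist'); w=pts(i,d)
m=mask(p,(5,150,60),(18,255,255),(225,120,270,240)); print('handle',line(i,m,.071),np.nanmedian(w[m],0))
T,tp,td=load('top'); mo=mask(tp,(5,150,120),(18,255,255),(330,190,370,250)); print('tri',tri(i,cen(m),T,cen(mo)))
# plate corner pixels (view): holes
for u,v in((218,97),(278,97),(275,257),(221,257)): print(ray(i,u,v,.008))
h=cv2.cvtColor(p,cv2.COLOR_RGB2HSV)
for r in(150,200): print(r,p[r,212:286].mean(-1).astype(int))
# steel rod profile
for r in(232,240): print(r,p[r,238:260].mean(-1).astype(int))
E
```

```text
handle (array([ 0.47034642, -0.14410888]), np.float64(-5.614012896947598), ((471.45867919921875, -144.1457061767578), (15.736102104187012, 89.92505645751953), 84.16703796386719)) [ 0.47001287 -0.1441187   0.07104112]
tri (array([ 0.47137904, -0.14405614,  0.06273938]), np.float64(0.0011191778461591595))
[ 0.39060454 -0.16946044  0.008     ]
[ 0.39674203 -0.10280811  0.008     ]
[ 0.59489661 -0.11992625  0.008     ]
[ 0.58851419 -0.18955903  0.008     ]
150 [102 100 103 103 105  88  50  34  36  34  34  33  38  36  32  34  36  36
  31  40  33  35  32  32  39  37  36  43  47  56  58  56  58  55  55  55
  59  58  55  56  57  53  46  42  35  34  35  37  39  31  33  36  32  36
  36  37  34  35  36  34  38  36  40  38  32  73 103 102 102 103 101 106
 105 105]
200 [172 171 172 170 171 173 155 106  63  66  67  67  70  67  71  65  67  65
  71  69  70  71  67  67  67  65  63  68  83  98 100 103 101 103 104 104
 103 100 100  97  94  79  60  36  38  50  61  60  62  63  59  62  65  64
  64  64  64  67  64  63  64  65  55  77 138 172 174 175 174 175 176 175
 174 175]
232 [ 65  64  63  65  62  70 100 126 136 138 120  95  52  38  34  35  36  48
  63  64  62  62]
240 [ 36  34  31  37  36  56 101 125 136 137 121  92  50  36  32  34  31  28
  32  34  32  35]
```

```bash
python3 -m pendant '[{"jaw":0,"travel":[0.04,-0.072,-0.6],"roll":-0.004},{"jaw":0,"travel":[0,0,-0.8],"roll":0},{"jaw":0,"travel":[0,0,-0.8],"roll":0},{"jaw":0,"travel":[0,0,-0.7],"roll":0},{"jaw":0,"travel":[0,0,-0.5],"roll":0},{"jaw":0,"travel":[0,0,-0.28],"roll":0},{"jaw":0,"travel":[0,0,0],"roll":0}]' 60
python3 - <<'E'
from h import *
print(sense()['position'],sense()['wrist_force'])
i,p,d=grab('wrist'); m=mask(p,(5,150,40),(18,255,255),(200,60,310,240)); print(cen(m),np.nanmedian(pts(i,d)[m],0),line(i,m,.071)); cv2.imwrite('pics/w2.png',cv2.cvtColor(p,cv2.COLOR_RGB2BGR))
E
```

```text
time_s: 2.05
position: [0.4694, -0.1462, 0.0534]
ee_rot: [0.052, 0.999, -0.0, -0.003]
wrist_force: [-1.1, -0.6, 0.6]
finger_gap: 1.0
gripper_force: 0.0
[ 0.46938305 -0.14616285  0.05337312] [-1.10493009 -0.55323825  0.58416604]
(np.float64(257.9685204616999), np.float64(211.94386149003148), 1906) [ 0.43706404 -0.1407652   0.07092687] (array([ 0.43749095, -0.1407422 ]), np.float64(-4.537892393520728), ((436.8717346191406, -140.5943603515625), (15.556028366088867, 25.935367584228516), 84.08858489990234))
```

View pics/w2.png

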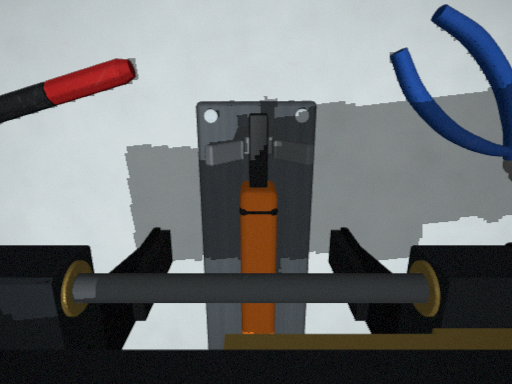

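The handle (258,212) sits centred between the fingers, clear of the forks and cutters. Closing.

```bash
python3 -m pendant '[{"jaw":1,"travel":[0,0,0],"roll":0},{"jaw":1,"travel":[0,0,0],"roll":0},{"jaw":1,"travel":[0,0,0],"roll":0},{"jaw":1,"travel":[0,0,0],"roll":0},{"jaw":1,"travel":[0,0,0],"roll":0},{"jaw":1,"travel":[0,0,0],"roll":0},{"jaw":1,"travel":[0,0,0],"roll":0},{"jaw":1,"travel":[0,0,0],"roll":0}]' 60
```

```text
time_s: 2.9
position: [0.4714, -0.145, 0.0555]
ee_rot: [0.051, 0.999, 0.0, -0.0]
wrist_force: [0.1, -0.5, 0.4]
finger_gap: 0.361
gripper_force: 0.0
```

```bash
python3 -m pendant '[{"jaw":1,"travel":[0,0,0],"roll":0},{"jaw":1,"travel":[0,0,0],"roll":0},{"jaw":1,"travel":[0,0,0],"roll":0},{"jaw":1,"travel":[0,0,0],"roll":0},{"jaw":1,"travel":[0,0,0],"roll":0},{"jaw":1,"travel":[0,0,0],"roll":0}]' 60; python3 -c "
from h import *
print(sense()['position'],sense()['ee_rot'])"
```

```text
time_s: 3.5
position: [0.4714, -0.145, 0.0555]
ee_rot: [0.051, 0.999, 0.0, 0.0]
wrist_force: [0.4, -0.1, -0.9]
finger_gap: 0.178
gripper_force: 60.0
[ 0.47143062 -0.14495599  0.05550386] [5.08292626e-02 9.98707357e-01 3.29693596e-05 1.04747907e-05]
```

```bash
python3 - <<'E'
from h import *
T,tp,td=load('top')
px=lambda c,r:(205+(c-240+.5)/4-.5,75+(r+.5)/4-.5)
L=[ray(T,*px(*c),.105) for c in((297,170),(284,405))]; R=[ray(T,*px(*c),.105) for c in((478,170),(470,410))]
for l in(L,R): d=l[0]-l[1]; print('wall',l[0][:2],l[1][:2],np.degrees(np.arctan2(d[1],d[0])))
ys=[173,210,248,287,325,365,407]; xs=np.arange(46,-105,-25)/1000
B=np.array([ray(T,*px(385-(y-173)*.03,y),.104)[:2] for y in ys]); A=np.c_[np.ones(7),xs]; s=np.linalg.lstsq(A,B,rcond=None)[0]
print('bars',s,np.degrees(np.arctan2(s[1,1],s[1,0])),np.linalg.norm(s[1]),np.abs(A@s-B).max())
a=np.radians(-5.7); e=np.array([np.cos(a),np.sin(a)])
m=mask(tp,(0,120,80),(5,255,255),(228,143,258,157))|mask(tp,(174,120,80),(180,255,255),(228,143,258,157))
c,_,r=line(T,m,.043); print('red',m.sum(),c,r,'safe x',(c-s[0])@e,'y',(c-s[0])@[-e[1],e[0]])
for k in((344,299),(433,304),(388,302)): print(ray(T,*px(*k),.043))
E
python3 -m pendant '[{"jaw":1,"travel":[0,0,0.2],"roll":0},{"jaw":1,"travel":[0,0,0.4],"roll":0},{"jaw":1,"travel":[0,0,0.6],"roll":0},{"jaw":1,"travel":[0,0,0.6],"roll":0},{"jaw":1,"travel":[0,0,0.6],"roll":0},{"jaw":1,"travel":[0,0,0.3],"roll":0},{"jaw":1,"travel":[0,0,0],"roll":0}]' 60
```

```text
wall [0.7582098  0.16371173] [0.60837583 0.18338834] -7.481428712313052
wall [0.7472232 0.051791 ] [0.59435179 0.07206423] -7.554267049308785
bars [[ 0.70615474  0.11479584]
 [ 0.99357259 -0.11727101]] -6.73145671435336 1.0004693770982827 0.0009399338319305839
red 45 [0.68839896 0.11595125] ((688.015380859375, 115.73749542236328), (54.37525939941406, 5.42225456237793), 84.4033432006836) safe x -0.01778274564996142 y -0.0006138012811157916
[0.69244568 0.14358307 0.043     ]
[0.68345665 0.08659573 0.043     ]
[0.6876435  0.11543097 0.043     ]
time_s: 4.2
position: [0.4726, -0.1452, 0.1936]
ee_rot: [0.051, 0.999, -0.0, 0.003]
wrist_force: [0.8, 0.1, -1.4]
finger_gap: 0.177
gripper_force: 60.0
```

```bash
python3 -m pendant '[{"jaw":1,"travel":[-0.1,0.3,0],"roll":-0.006},{"jaw":1,"travel":[-0.2,0.6,0],"roll":-0.006},{"jaw":1,"travel":[-0.32,0.85,0],"roll":0},{"jaw":1,"travel":[-0.32,0.85,0],"roll":0},{"jaw":1,"travel":[-0.32,0.85,0],"roll":0},{"jaw":1,"travel":[-0.32,0.85,0],"roll":0},{"jaw":1,"travel":[-0.24,0.85,0],"roll":0},{"jaw":1,"travel":[-0.2,0.6,0],"roll":0},{"jaw":1,"travel":[-0.1,0.27,-0.4],"roll":0},{"jaw":1,"travel":[0,0,-0.4],"roll":0},{"jaw":1,"travel":[0,0,0],"roll":0},{"jaw":1,"travel":[0,0,0],"roll":0}]' 60
python3 - <<'E'
from h import *
print(sense()['position'],sense()['ee_rot'])
T,tp,_=grab('top'); S,sp,_=grab('side')
a=cv2.resize(tp[75:275,190:290],None,fx=3,fy=3,interpolation=2); b=cv2.resize(sp[130:280,190:340],None,fx=4,fy=4,interpolation=2)[:600,:500]
cv2.imwrite('pics/c2.png',cv2.cvtColor(np.hstack([a,b]),cv2.COLOR_RGB2BGR))
E
```

```text
time_s: 5.4
position: [0.3651, 0.1555, 0.1502]
ee_rot: [0.06, 0.998, -0.001, -0.001]
wrist_force: [1.0, 0.6, -0.2]
finger_gap: 0.174
gripper_force: 60.0
[0.36512114 0.15547244 0.15019729] [ 6.01651652e-02  9.98187843e-01 -9.08612370e-04 -5.97635632e-04]
```

View pics/c2.png

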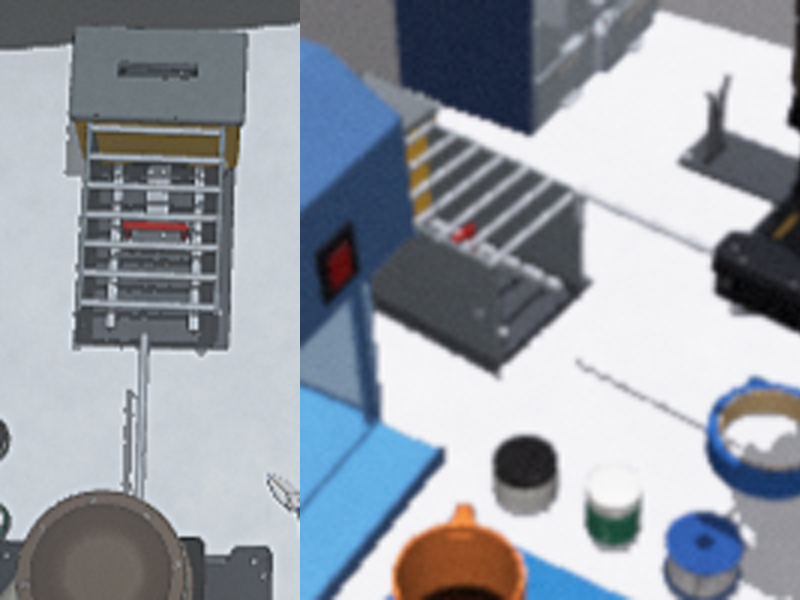

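The top crop shows the rod on the channel's middle line, tip at crop (145,335). The side crop shows its tip at (583,193). I check the rod's height and pitch from both.

```bash
python3 - <<'E'
from h import *
T,tp,_=load('top'); S,sp,_=load('side'); s=sense(); print(s['position'])
t=lambda c,r:(190+c/3-.3,75+r/3-.3); q=lambda c,r:(190+(c-300)/4-.4,130+r/4-.4)
tip=tri(T,t(145,334),S,q(584,193)); print(tip, 'expected z .155')
# second: a point on top line: plane intersection
print('top pts at z .155',ray(T,*t(145,334),.155),ray(T,*t(141,490),.155))
a=ray(T,*t(145,334),.1);b=ray(T,*t(145,334),.2);c=ray(T,*t(141,490),.1); n=np.cross(b-a,c-a)
o=ray(S,*q(712,250),0);r=ray(S,*q(712,250),.3)-o; print('near pt',o+r*(n@(a-o))/(n@r))
E
```

```text
[0.36589747 0.15597309 0.15116831]
(array([0.56372494, 0.13020419, 0.15441361]), np.float64(0.0041470395651109545)) expected z .155
top pts at z .155 [0.56563378 0.13077158 0.155     ] [0.44711856 0.144205   0.155     ]
near pt [0.45235246 0.14361283 0.15497771]
```

```bash
python3 -m pendant '[{"jaw":1,"travel":[0,0,-0.4],"roll":0},{"jaw":1,"travel":[0,0,-0.6],"roll":0},{"jaw":1,"travel":[0,0,-0.44],"roll":0},{"jaw":1,"travel":[0,0,0],"roll":0},{"jaw":1,"travel":[0,0,0],"roll":0},{"jaw":1,"travel":[0.2,-0.024,0],"roll":0},{"jaw":1,"travel":[0.2,-0.024,0],"roll":0},{"jaw":1,"travel":[0.2,-0.024,0],"roll":0},{"jaw":1,"travel":[0.2,-0.024,0],"roll":0}]' 60
python3 - <<'E'
from h import *
s=sense();print(s['position'],s['wrist_force'])
E
```

```text
time_s: 6.4
position: [0.4069, 0.1513, 0.0791]
ee_rot: [0.06, 0.998, 0.001, 0.001]
wrist_force: [-0.1, -0.3, -1.2]
finger_gap: 0.178
gripper_force: 60.0
[0.40687755 0.15129844 0.07907833] [-0.05690235 -0.27878888 -1.22857182]
```

```bash
python3 -m pendant '[{"jaw":1,"travel":[0.2,-0.025,0],"roll":0},{"jaw":1,"travel":[0.2,-0.025,0],"roll":0},{"jaw":1,"travel":[0.2,-0.025,0],"roll":0},{"jaw":1,"travel":[0.2,-0.025,0],"roll":0},{"jaw":1,"travel":[0.2,-0.025,0],"roll":0},{"jaw":1,"travel":[0.2,-0.025,0],"roll":0},{"jaw":1,"travel":[0.2,-0.025,0],"roll":0},{"jaw":1,"travel":[0.2,-0.025,0],"roll":0},{"jaw":1,"travel":[0.2,-0.025,0],"roll":0},{"jaw":1,"travel":[0.2,-0.025,0],"roll":0},{"jaw":1,"travel":[0,0,0],"roll":0},{"jaw":1,"travel":[0,0,0],"roll":0}]' 60
python3 - <<'E'
from h import *
s=sense();print(s['position'],s['wrist_force'])
T,tp,_=grab('top'); S,sp,_=grab('side')
a=cv2.resize(tp[95:195,205:275],None,fx=5,fy=5,interpolation=2); b=cv2.resize(sp[150:250,210:275],None,fx=5,fy=5,interpolation=2)
cv2.imwrite('pics/c3.png',cv2.cvtColor(np.hstack([a,b]),cv2.COLOR_RGB2BGR))
E
```

```text
time_s: 7.6
position: [0.5053, 0.1385, 0.0783]
ee_rot: [0.061, 0.998, -0.0, -0.0]
wrist_force: [-0.2, -0.1, -1.4]
finger_gap: 0.177
gripper_force: 60.0
[0.50529316 0.13848899 0.07834288] [-0.24625143 -0.05830936 -1.42922278]
```

View pics/c3.png

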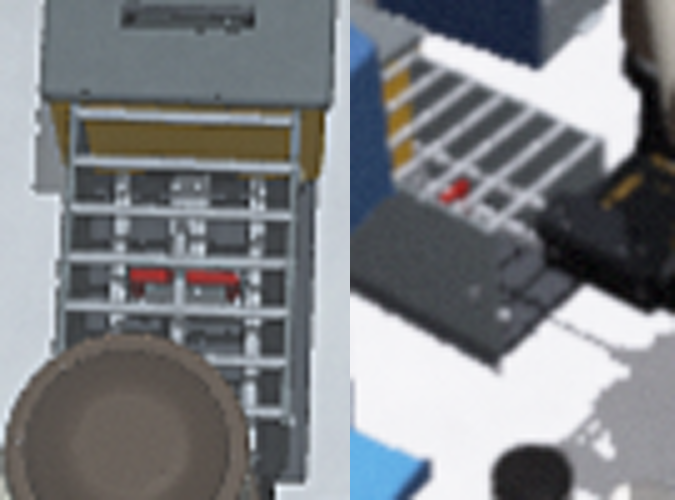

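The rod runs over the middle of the bar (crop (178,278)). By pose, its tip is about 14 mm beyond the bar. I go 3 mm further in, then lower carefully.

```bash
python3 -m pendant '[{"jaw":1,"travel":[0.06,-0.007,0],"roll":0},{"jaw":1,"travel":[0,0,-0.08],"roll":0},{"jaw":1,"travel":[0,0,-0.08],"roll":0},{"jaw":1,"travel":[0,0,-0.04],"roll":0},{"jaw":1,"travel":[0,0,-0.02],"roll":0},{"jaw":1,"travel":[0,0,0],"roll":0},{"jaw":1,"travel":[0,0,0],"roll":0}]' 60
python3 - <<'E'
from h import *
s=sense();print(s['position'],s['wrist_force'],s['torque'])
E
```

```text
time_s: 8.4
position: [0.5085, 0.1384, 0.0676]
ee_rot: [0.06, 0.998, -0.0, 0.0]
wrist_force: [-0.3, 0.0, -1.1]
finger_gap: 0.177
gripper_force: 60.0
[0.5084532  0.13836713 0.06756659] [-0.28178607  0.00894416 -1.14979993] [-0.01710208  0.00286231  0.00108902]
```

```bash
python3 -m pendant '[{"jaw":1,"travel":[0,0,-0.06],"roll":0},{"jaw":1,"travel":[0,0,-0.06],"roll":0},{"jaw":1,"travel":[0,0,-0.06],"roll":0},{"jaw":1,"travel":[0,0,0],"roll":0},{"jaw":1,"travel":[-0.04,0.005,0],"roll":0},{"jaw":1,"travel":[-0.04,0.005,0],"roll":0},{"jaw":1,"travel":[-0.03,0.004,0],"roll":0},{"jaw":1,"travel":[0,0,0],"roll":0}]' 60
python3 - <<'E'
from h import *
s=sense();print(s['position'],s['wrist_force'],s['torque'])
E
```

```text
time_s: 9.2
position: [0.5026, 0.1391, 0.0587]
ee_rot: [0.06, 0.998, 0.0, 0.0]
wrist_force: [-0.1, 0.1, -1.8]
finger_gap: 0.177
gripper_force: 60.0
[0.502647   0.13909144 0.05866568] [-0.11747239  0.05825708 -1.81771964] [-0.00832385 -0.00721675 -0.00479605]
```

```bash
python3 -m pendant '[{"jaw":1,"travel":[-0.03,0.0037,0],"roll":0},{"jaw":1,"travel":[-0.03,0.0037,0],"roll":0},{"jaw":1,"travel":[-0.03,0.0037,0],"roll":0},{"jaw":1,"travel":[-0.03,0.0037,0],"roll":0},{"jaw":1,"travel":[-0.03,0.0037,0],"roll":0},{"jaw":1,"travel":[-0.03,0.0037,0],"roll":0}]' 60
python3 -c "
from h import *
s=sense();print(s['position'],s['wrist_force'],s['torque'])"
```

```text
time_s: 9.8
position: [0.4964, 0.141, 0.0593]
ee_rot: [0.06, 0.998, 0.001, 0.003]
wrist_force: [5.6, -1.8, -2.9]
finger_gap: 0.175
gripper_force: 60.0
[0.4963531  0.14099565 0.05934102] [ 5.5892649  -1.78132126 -2.92560607] [-0.47746339 -1.64775561 -0.17975951]
```

```bash
python3 -m pendant '[{"jaw":1,"travel":[-0.03,0.0037,0],"roll":0},{"jaw":1,"travel":[-0.03,0.0037,0],"roll":0},{"jaw":1,"travel":[-0.03,0.0037,0],"roll":0},{"jaw":1,"travel":[-0.03,0.0037,0],"roll":0}]' 60
python3 -c "
from h import *
s=sense();print(s['position'],s['wrist_force'],s['torque'])"
```

```text
time_s: 10.2
position: [0.4904, 0.1417, 0.0594]
ee_rot: [0.06, 0.998, 0.001, 0.003]
wrist_force: [6.9, -2.3, -2.8]
finger_gap: 0.177
gripper_force: 60.0
[0.49039449 0.14174756 0.05937206] [ 6.85336435 -2.33662084 -2.77696049] [-0.45133189 -1.67761141 -0.20033034]
```

```bash
python3 -m pendant '[{"jaw":1,"travel":[-0.03,0.0037,0],"roll":0},{"jaw":1,"travel":[-0.03,0.0037,0],"roll":0},{"jaw":1,"travel":[-0.03,0.0037,0],"roll":0},{"jaw":1,"travel":[-0.03,0.0037,0],"roll":0},{"jaw":1,"travel":[-0.03,0.0037,0],"roll":0},{"jaw":1,"travel":[-0.03,0.0037,0],"roll":0},{"jaw":1,"travel":[-0.02,0.0025,0],"roll":0}]' 60
python3 -c "
from h import *
s=sense();print(s['position'],s['wrist_force'],s['torque'])"
```

```text
time_s: 10.9
position: [0.4803, 0.143, 0.0593]
ee_rot: [0.06, 0.998, 0.001, 0.002]
wrist_force: [5.8, -0.8, -3.3]
finger_gap: 0.179
gripper_force: 60.0
[0.48026027 0.14302332 0.05933736] [ 5.7877506  -0.81887409 -3.29691679] [-0.4795357  -1.59844011 -0.1727445 ]
```

```bash
python3 -m pendant '[{"jaw":1,"travel":[-0.02,0.0025,0],"roll":0},{"jaw":1,"travel":[-0.02,0.0025,0],"roll":0},{"jaw":1,"travel":[-0.02,0.0025,0],"roll":0}]' 60
python3 -c "
from h import *
s=sense();print(s['position'],s['wrist_force'],s['torque'])"
```

```text
time_s: 11.2
position: [0.4773, 0.1434, 0.0593]
ee_rot: [0.06, 0.998, 0.001, 0.002]
wrist_force: [5.8, -0.9, -2.8]
finger_gap: 0.178
gripper_force: 60.0
[0.47726697 0.14341358 0.05933079] [ 5.84431993 -0.94592041 -2.84836531] [-0.41194857 -1.6053512  -0.11330604]
```

```bash
cat > chk.py <<'E'
import sys
from h import *
s=sense(); f=s['wrist_force']; print(s['position'].round(4),f.round(2)); sys.exit(f[0]>8.0)
E
python3 -m pendant '[{"jaw":1,"travel":[-0.02,0.0025,0],"roll":0},{"jaw":1,"travel":[-0.02,0.0025,0],"roll":0}]' >/dev/null; python3 chk.py && python3 -m pendant '[{"jaw":1,"travel":[-0.02,0.0025,0],"roll":0},{"jaw":1,"travel":[-0.02,0.0025,0],"roll":0}]' >/dev/null && python3 chk.py && python3 -m pendant '[{"jaw":1,"travel":[-0.02,0.0025,0],"roll":0},{"jaw":1,"travel":[-0.02,0.0025,0],"roll":0}]' >/dev/null && python3 chk.py && python3 -m pendant '[{"jaw":1,"travel":[-0.02,0.0025,0],"roll":0},{"jaw":1,"travel":[-0.02,0.0025,0],"roll":0}]' >/dev/null && python3 chk.py && python3 -m pendant '[{"jaw":1,"travel":[-0.02,0.0025,0],"roll":0},{"jaw":1,"travel":[-0.02,0.0025,0],"roll":0}]' >/dev/null && python3 chk.py
```

```text
[0.4753 0.1437 0.0593] [ 5.01 -0.96 -2.68]False
```

```bash
sed -i 's/sys.exit(f\[0\]>8.0)/sys.exit(int(f[0]>8.0))/' chk.py
python3 -m pendant '[{"jaw":1,"travel":[-0.02,0.0025,0],"roll":0},{"jaw":1,"travel":[-0.02,0.0025,0],"roll":0}]' >/dev/null; python3 chk.py && python3 -m pendant '[{"jaw":1,"travel":[-0.02,0.0025,0],"roll":0},{"jaw":1,"travel":[-0.02,0.0025,0],"roll":0}]' >/dev/null && python3 chk.py && python3 -m pendant '[{"jaw":1,"travel":[-0.02,0.0025,0],"roll":0},{"jaw":1,"travel":[-0.02,0.0025,0],"roll":0}]' >/dev/null && python3 chk.py && python3 -m pendant '[{"jaw":1,"travel":[-0.02,0.0025,0],"roll":0},{"jaw":1,"travel":[-0.02,0.0025,0],"roll":0}]' >/dev/null && python3 chk.py && python3 -m pendant '[{"jaw":1,"travel":[-0.02,0.0025,0],"roll":0},{"jaw":1,"travel":[-0.02,0.0025,0],"roll":0}]' >/dev/null && python3 chk.py
```

```text
[0.4733 0.1439 0.0593] [ 6.56 -1.34 -2.83]
[0.4713 0.1442 0.0593] [ 6.03 -1.85 -2.32]
[0.4695 0.1445 0.0594] [ 7.42 -1.47 -3.08]
[0.4694 0.1455 0.06  ] [12.4  -3.81 -4.06]
```

```bash
python3 -m pendant '[{"jaw":1,"travel":[0,0,0],"roll":0},{"jaw":1,"travel":[0,0,0],"roll":0}]' >/dev/null; python3 chk.py;python3 -m pendant '[{"jaw":1,"travel":[0,0,0],"roll":0},{"jaw":1,"travel":[0,0,0],"roll":0}]' >/dev/null; python3 chk.py
```

```text
[0.4694 0.1455 0.06  ] [11.8  -2.54 -4.62]
[0.4694 0.1454 0.0599] [12.15 -2.88 -3.26]
```

```bash
python3 -m pendant '[{"jaw":1,"travel":[-0.01,0.0012,0],"roll":0},{"jaw":1,"travel":[0,0,0],"roll":0},{"jaw":1,"travel":[0,0,0],"roll":0}]' >/dev/null; python3 chk.py;python3 -m pendant '[{"jaw":1,"travel":[0,0,0],"roll":0},{"jaw":1,"travel":[0,0,0],"roll":0},{"jaw":1,"travel":[0,0,0],"roll":0},{"jaw":1,"travel":[0,0,0],"roll":0},{"jaw":1,"travel":[0,0,0],"roll":0}]' >/dev/null; python3 chk.py;python3 -m pendant '[{"jaw":1,"travel":[0,0,0],"roll":0},{"jaw":1,"travel":[0,0,0],"roll":0},{"jaw":1,"travel":[0,0,0],"roll":0},{"jaw":1,"travel":[0,0,0],"roll":0}]' >/dev/null; python3 chk.py
python3 - <<'E'
from h import *
for n in('top','side'): grab(n)
T,tp,_=load('top'); m=mask(tp,(0,120,80),(5,255,255),(225,140,262,175))
print(cen(m),line(T,m,.043))
E
```

```text
[0.4694 0.1457 0.0601] [11.78 -2.81 -4.13]
[0.4694 0.1457 0.0601] [12.5  -2.44 -4.79]
[0.4694 0.1457 0.0601] [12.61 -2.66 -4.51]
(np.float64(240.8), np.float64(161.2), 35) (array([0.65811624, 0.12022132]), np.float64(81.1677163755979), ((657.6864624023438, 121.01890563964844), (54.10414123535156, 5.795382499694824), 81.09828186035156))
```

The bar has moved 30 mm to about x = -48 mm in the safe's frame, and the force now rises without motion, so it is at the stop. I add a little pull and hold for a second.

```bash
python3 -m pendant '[{"jaw":1,"travel":[-0.012,0.0014,0],"roll":0},{"jaw":1,"travel":[0,0,0],"roll":0},{"jaw":1,"travel":[0,0,0],"roll":0}]' >/dev/null; python3 chk.py;python3 -m pendant '[{"jaw":1,"travel":[0,0,0],"roll":0},{"jaw":1,"travel":[0,0,0],"roll":0},{"jaw":1,"travel":[0,0,0],"roll":0},{"jaw":1,"travel":[0,0,0],"roll":0},{"jaw":1,"travel":[0,0,0],"roll":0}]' >/dev/null; python3 chk.py;python3 -m pendant '[{"jaw":1,"travel":[0,0,0],"roll":0},{"jaw":1,"travel":[0,0,0],"roll":0},{"jaw":1,"travel":[0,0,0],"roll":0},{"jaw":1,"travel":[0,0,0],"roll":0},{"jaw":1,"travel":[0,0,0],"roll":0}]' >/dev/null; python3 chk.py
```

```text
[0.4693 0.1459 0.0602] [13.77 -2.55 -4.3 ]
[0.4694 0.1459 0.0602] [13.15 -3.54 -4.15]
[0.4694 0.1459 0.0603] [13.88 -3.49 -3.86]
```

```bash
python3 -m pendant '[{"jaw":1,"travel":[0.05,-0.006,0],"roll":0},{"jaw":1,"travel":[0.05,-0.006,0],"roll":0},{"jaw":1,"travel":[0.05,-0.006,0],"roll":0},{"jaw":1,"travel":[0.05,-0.006,0],"roll":0},{"jaw":1,"travel":[0,0,0],"roll":0},{"jaw":1,"travel":[0,0,0],"roll":0}]'
python3 chk.py
python3 -m pendant '[{"jaw":1,"travel":[0,0,0.1],"roll":0},{"jaw":1,"travel":[0,0,0.1],"roll":0},{"jaw":1,"travel":[0,0,0],"roll":0}]'; python3 chk.py
```

```text
time_s: 15.8
position: [0.4735, 0.1426, 0.0584]
ee_rot: [0.06, 0.998, -0.0, -0.0]
wrist_force: [-0.6, -0.6, -1.2]
finger_gap: 0.176
gripper_force: 60.0
[0.4735 0.1426 0.0584] [-0.58 -0.63 -1.25]
time_s: 16.1
position: [0.4743, 0.1431, 0.0696]
ee_rot: [0.06, 0.998, 0.001, 0.001]
wrist_force: [-1.1, 0.7, -0.9]
finger_gap: 0.172
gripper_force: 60.0
[0.4743 0.1431 0.0696] [-1.15  0.72 -0.89]
```

```bash
python3 -m pendant '[{"jaw":1,"travel":[0,0,0.1],"roll":0},{"jaw":1,"travel":[0,0,0.1],"roll":0},{"jaw":1,"travel":[0,0,0],"roll":0}]' >/dev/null; python3 chk.py
python3 -m pendant '[{"jaw":1,"travel":[-0.1,0.012,0],"roll":0},{"jaw":1,"travel":[-0.1,0.012,0],"roll":0},{"jaw":1,"travel":[-0.2,0.024,0],"roll":0}]' ; python3 chk.py
```

```text
[0.4743 0.143  0.0794] [ 0.59 -0.4  -1.19]
time_s: 16.7
position: [0.4534, 0.1451, 0.0784]
ee_rot: [0.06, 0.998, -0.0, -0.0]
wrist_force: [-0.1, -0.3, -0.6]
finger_gap: 0.179
gripper_force: 60.0
[0.4534 0.1451 0.0784] [-0.12 -0.3  -0.58]
```

```bash
python3 -m pendant '[{"jaw":1,"travel":[-0.3,0.037,0],"roll":0},{"jaw":1,"travel":[-0.3,0.037,0],"roll":0},{"jaw":1,"travel":[-0.3,0.037,0],"roll":0},{"jaw":1,"travel":[-0.3,0.037,0],"roll":0},{"jaw":1,"travel":[-0.3,0.037,0],"roll":0},{"jaw":1,"travel":[-0.2,0.025,0],"roll":0},{"jaw":1,"travel":[-0.08,0.01,0],"roll":0},{"jaw":1,"travel":[0,0,0.4],"roll":0},{"jaw":1,"travel":[0,0,0.7],"roll":0},{"jaw":1,"travel":[0,0,0.35],"roll":0},{"jaw":1,"travel":[0,0,0],"roll":0},{"jaw":1,"travel":[0,0,0],"roll":0}]' 
python3 - <<'E'
from h import *
print(sense()['position'],sense()['ee_rot'])
T,tp,_=grab('top'); S,sp,_=grab('side')
a=cv2.resize(tp[75:275,190:290],None,fx=3,fy=3,interpolation=2); b=cv2.resize(sp[130:280,190:340],None,fx=4,fy=4,interpolation=2)[:600,:500]
cv2.imwrite('pics/c4.png',cv2.cvtColor(np.hstack([a,b]),cv2.COLOR_RGB2BGR))
E
```

```text
time_s: 17.9
position: [0.3645, 0.1559, 0.1507]
ee_rot: [0.06, 0.998, 0.0, -0.0]
wrist_force: [0.0, 0.1, -1.9]
finger_gap: 0.174
gripper_force: 60.0
[0.36453837 0.15593509 0.1506883 ] [ 6.04995470e-02  9.98168202e-01  1.58510574e-04 -1.44984891e-04]
```

View pics/c4.png

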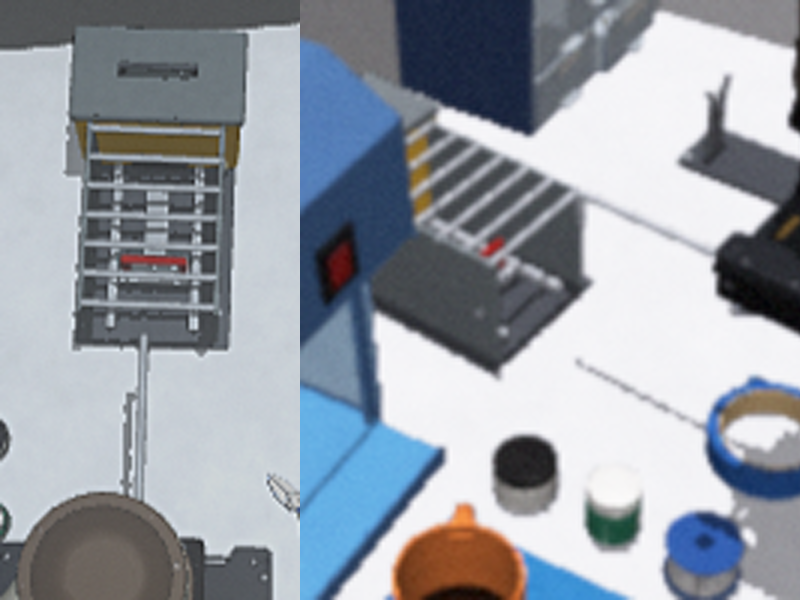

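The bolt is drawn (bar at top crop (155,262)), and the rod sits exactly as before the pull: tip at (145,335) in the top crop and (584,193) in the side crop. Back to the rest.

```bash
python3 -m pendant '[{"jaw":1,"travel":[0,-0.1,0.4],"roll":0.006},{"jaw":1,"travel":[0.1,-0.3,0.4],"roll":0.006},{"jaw":1,"travel":[0.3,-0.7,0],"roll":0},{"jaw":1,"travel":[0.3,-0.85,0],"roll":0},{"jaw":1,"travel":[0.3,-0.85,0],"roll":0},{"jaw":1,"travel":[0.3,-0.85,0],"roll":0},{"jaw":1,"travel":[0.3,-0.85,0],"roll":0},{"jaw":1,"travel":[0.3,-0.8,0],"roll":0},{"jaw":1,"travel":[0.15,-0.5,0],"roll":0},{"jaw":1,"travel":[0.08,-0.22,0],"roll":0},{"jaw":1,"travel":[0,0,0],"roll":0},{"jaw":1,"travel":[0,0,0],"roll":0}]'
python3 -m pendant '[{"jaw":1,"travel":[0,0,0],"roll":0},{"jaw":1,"travel":[0,0,0],"roll":0}]' >/dev/null
python3 -c "
from h import *
s=sense();print(s['position'],s['wrist_force'],np.degrees(2*np.arctan(s['ee_rot'][0]/s['ee_rot'][1])))"
```

```text
time_s: 19.2
position: [0.4706, -0.1444, 0.1901]
ee_rot: [0.051, 0.999, 0.0, -0.001]
wrist_force: [1.1, 0.8, -1.0]
finger_gap: 0.18
gripper_force: 60.0
[ 0.47114296 -0.14391604  0.1911797 ] [-0.82173772  0.21812319 -0.15224024] 5.721785071276834
```

```bash
python3 -m pendant '[{"jaw":1,"travel":[0,-0.01,-0.5],"roll":0.0},{"jaw":1,"travel":[0,0,-0.6],"roll":0},{"jaw":1,"travel":[0,0,-0.5],"roll":0},{"jaw":1,"travel":[0,0,-0.3],"roll":0},{"jaw":1,"travel":[0,0,-0.2],"roll":0},{"jaw":1,"travel":[0,0,0],"roll":0},{"jaw":1,"travel":[0,0,0],"roll":0}]' >/dev/null; python3 chk.py
python3 -m pendant '[{"jaw":1,"travel":[0,0,-0.12],"roll":0},{"jaw":1,"travel":[0,0,-0.12],"roll":0},{"jaw":1,"travel":[0,0,-0.12],"roll":0},{"jaw":1,"travel":[0,0,-0.08],"roll":0},{"jaw":1,"travel":[0,0,0],"roll":0},{"jaw":1,"travel":[0,0,0],"roll":0}]' >/dev/null; python3 chk.py
```

```text
[ 0.472  -0.1452  0.0867] [-0.36  0.23 -1.1 ]
[ 0.4714 -0.1451  0.0637] [ 0.46  3.14 -2.84]
```

```bash
python3 -m pendant '[{"jaw":1,"travel":[0,0.02,0],"roll":0},{"jaw":1,"travel":[0,0,0],"roll":0},{"jaw":1,"travel":[0,0,0],"roll":0}]' >/dev/null; python3 chk.py
python3 -c "
from h import *
print(sense()['torque'])"
python3 -m pendant '[{"jaw":1,"travel":[0,0,-0.06],"roll":0},{"jaw":1,"travel":[0,0,-0.06],"roll":0},{"jaw":1,"travel":[0,0,0],"roll":0},{"jaw":1,"travel":[0,0,0],"roll":0}]' >/dev/null; python3 chk.py
python3 -c "
from h import *
print(sense()['torque'])"
```

```text
[ 0.4712 -0.1446  0.0642] [-0.46 -0.74 -1.29]
[-0.08054881  0.00824074  0.02978752]
[ 0.4712 -0.1445  0.0579] [ 0.02 -0.91 -0.37]
[-0.03311014  0.02009185  0.02961523]
```

```bash
python3 -m pendant '[{"jaw":1,"travel":[0,0,-0.04],"roll":0},{"jaw":1,"travel":[0,0,0],"roll":0},{"jaw":1,"travel":[0,0,0],"roll":0}]' >/dev/null; python3 chk.py
python3 -m pendant '[{"jaw":0,"travel":[0,0,0],"roll":0},{"jaw":0,"travel":[0,0,0],"roll":0},{"jaw":0,"travel":[0,0,0],"roll":0},{"jaw":0,"travel":[0,0,0],"roll":0},{"jaw":0,"travel":[0,0,0],"roll":0},{"jaw":0,"travel":[0,0,0],"roll":0},{"jaw":0,"travel":[0,0,0],"roll":0},{"jaw":0,"travel":[0,0,0],"roll":0},{"jaw":0,"travel":[0,0,0],"roll":0},{"jaw":0,"travel":[0,0,0],"roll":0},{"jaw":0,"travel":[0,0,0],"roll":0},{"jaw":0,"travel":[0,0,0],"roll":0}]'
```

```text
[ 0.4713 -0.1444  0.056 ] [-0.91 -0.59 -1.33]
time_s: 22.9
position: [0.4713, -0.1444, 0.0561]
ee_rot: [0.051, 0.999, -0.0, -0.0]
wrist_force: [0.1, 0.5, -0.3]
finger_gap: 0.992
gripper_force: 0.0
```

Released. I rise straight up and check the seat at the same height as the first wrist look.

```bash
python3 -m pendant '[{"jaw":0,"travel":[0,0,0.2],"roll":0},{"jaw":0,"travel":[0,0,0.4],"roll":0},{"jaw":0,"travel":[0,0,0.8],"roll":0},{"jaw":0,"travel":[0,0,0.8],"roll":0},{"jaw":0,"travel":[0,0,0.8],"roll":0},{"jaw":0,"travel":[0,0,0.66],"roll":0},{"jaw":0,"travel":[-0.2,0,0],"roll":0},{"jaw":0,"travel":[0,0,0],"roll":0},{"jaw":0,"travel":[0,0,0],"roll":0}]'
python3 - <<'E'
from h import *
i,p,d=grab('wrist'); w=pts(i,d); m=mask(p,(5,150,60),(18,255,255),(225,90,280,240)); print('handle',line(i,m,.071),np.nanmedian(w[m],0),np.nanmax(w[m],0))
S,sp,_=grab('side'); T,tp,_=grab('top')
m=mask(tp,(0,120,80),(5,255,255),(225,140,262,175)); print('bar',line(T,m,.043)[0])
b=cv2.resize(sp[130:205,250:370],None,fx=4,fy=4,interpolation=2); a=cv2.resize(p[60:360,140:360],None,fx=1,fy=1); a=np.vstack([a])
cv2.imwrite('pics/c5.png',cv2.cvtColor(np.hstack([a,b]),cv2.COLOR_RGB2BGR))
E
```

```text
time_s: 23.8
position: [0.4604, -0.1443, 0.2384]
ee_rot: [0.051, 0.999, 0.0, -0.001]
wrist_force: [0.0, -1.0, -0.2]
finger_gap: 0.997
gripper_force: 0.0
handle (array([ 0.47005528, -0.14562206]), np.float64(-5.954254792628925), ((471.1883544921875, -145.6844024658203), (15.611202239990234, 90.01386260986328), 84.52684020996094)) [ 0.46938348 -0.14565777  0.07109351] [ 0.53967618 -0.13406194  0.07340225]
bar [0.65784684 0.11972775]
```

View pics/c5.png

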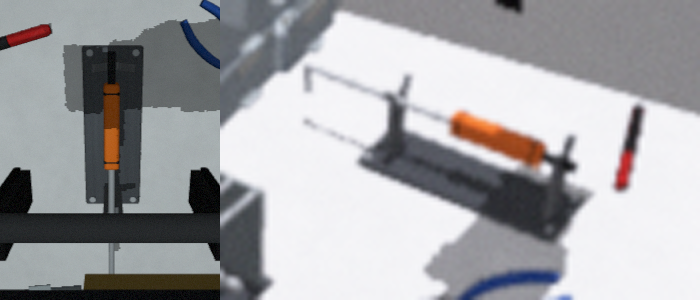

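The rod lies in both forks with the hook hanging down at side crop (308,80). The handle is within 2 mm of its first place, at the same height (top at 71 mm). The bolt is still drawn, so I hand in.

```bash
python3 -c "
from cell import job_done
print(job_done())"
```

```text
the job is handed in; nothing more can be done
None
```

The job is handed in: the bolt was drawn about 30 mm to its stop and held there at about 14 N for a second, then unhooked, and the rod was laid back in both forks within 2 mm of where it lay.

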